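Weigh the pail of vegetables on the hand scale

ROBOT

A 6-joint arm with a two-finger parallel gripper is mounted at the origin on a cart in front of the work surface, level with it; the furniture and walls round the work are solid. World frame = base frame: x ahead of the robot, y to its left, z up, the work surface at z = 0. Lengths are in m, angles in rad, forces in N, time in s.
With the tool pointing down it reaches from about 0.425 to 0.925 m from the base axis. Payload 12.5 kg.
Tool frame: the origin (TCP) lies midway between the tips of the shut fingers; the grasp point (between the pads) lies 19 mm behind it; z points along the fingers, y is the line along which they close (so a half turn about z gives the same grasp; the last joint's range is limited). The gripper opens to 85 mm and grips with 20 to 120 N. Pads are 22 mm wide; open, the fingers measure 114 mm over their backs; the gripper's body (76 mm by 85 mm) begins 54 mm behind the grasp point. The pads swing forward as they close: fully open they stand 13 mm farther back than shut.
Start: joints at [-1.232, 0.491, 1.559, -0, 1.092, -0.106], TCP at [0.269, -0.564, 0.231] pointing down, gripper open.
Joint ranges: [-3.1, 3.1], [-0.84, 2.19], [0.05, 2.79], [-1.13, 4.28], [0.06, 2.93], [-2.69, 2.69]. Speed limits (rad/s): [2.22, 2.22, 2.79, 3.14, 3.14, 3.14].

INTERFACE

Orientations are given as a rotation vector (axis times angle).
In Python, from bench import robot, jaws, kin, observe, grab_frame, camera_model, ticket gives the robot as it stands. Calls block until the motion is done:
- robot.movep(position, orientation): joint-space move of the TCP to a pose.
- robot.move_straight(position, rot=None, feed=0.15, threshold=None): straight line of the TCP; rot=None keeps the orientation; feed is the mean speed in m/s. With threshold (N) it stops when the force on the tool has changed by that much, and returns True; else False.
- robot.set_joints(angles): joint-space move.
- jaws.open_jaws() and jaws.clamp(): open the fingers fully, or close them until they stop; the grip force is fixed at half the most.
- robot.pause(seconds).
- kin.ik(position, orientation): joint angles nearest the present ones, or None.
- observe(): the state.
- grab_frame(name): name is "side" or "top"; returns the picture (384x512x3 uint8, blue, green, red); there is no depth.
- camera_model(name): a dict with "K" (3x3 intrinsics, pixels), "R" (3x3) and "t" (3): a world point X has camera coordinates R X + t. Camera axes: x right, y down, z forward; pixel columns grow to the right and rows downward; lengths in m; the calibration is good to about 2 mm. A picture is of the moment at which its call begins. camera_model takes no time and is no camera call.
A pose or a line that the arm cannot do raises robot.MotionError and nothing moves.
- ticket.hand_in(): hands the job in; it is judged then, once.
The state is a dict: "time": time; "joints": joint angles; "qvel": joint speeds; "joint_torque": joint torques, N m; "position": TCP position; "tcp_rot": TCP orientation; "ft_force": force on the tool from outside, world axes, zero at the start; "wrist_torque": the same for the moment, N m; "opening": finger opening in m; "grip_force": force on a finger pad.
Only numpy, scipy, OpenCV 4.12 (cv2) and the standard library are available. Lean on these libraries where they do the work, as an engineer would, in place of code of your own. Each camera call takes 0.05 s, during which the arm holds its last target. There are 200 camera calls.

TASK

Weigh the small light-grey pail of vegetables with the spring hand scale: take the scale from its stand, hook it under the pail's wire handle and lift until the pail hangs four or five centimetres above the worktop, clear of everything, and stays still for about two seconds, so that it can be read. Then, still on the scale, set the pail down in the middle of the round chopping board with its vegetables in it, and hang the empty scale back on its stand. Do not touch the pail itself with the gripper or arm, and leave the other things on the worktop where they are.

Things in the scene. Friction and masses are not known exactly. Their poses are not given: they have to be found in the camera images.
- scale: spring hand scale, loose, 0.18 kg: upright flat black housing, 20 mm thick (its x), 34 mm wide (y), from 14 mm above to 70 mm below the origin, with a black crossbar, 16 mm thick, 110 mm long along y, through its top. Origin: crossbar's centre; z up; white scale plate on the -x face. Hold it by the housing's flat x faces at crossbar height. It starts hanging by the crossbar on the stand.
- hook_saddle (a point): inside bottom of the scale's 6 mm wire hook, 118 mm straight below the scale's origin when unloaded. The hook lies in the scale's x-z plane and opens to the scale's +x: its tip stands 18.5 mm to +x, its top 17 mm above this point; the shank crosses over the mouth 36 mm above this point. A wire enters from +x, over the tip and under the shank. The hook ends 6 mm below this point.
- scale_hook (a joint): how far the hook is pulled out of the housing against its spring, m: 0 to 0.036, about 0.001 when empty, 350 N/m, damped; the filled pail pulls it out 17 to 23 mm. The pointer on the white plate moves with it.
- stand: steel stand for the scale, fixed: base plate 150 x 130 x 10 mm, a 14 mm post 92 mm behind the origin (its +x), and at the top two 8 mm thick prongs, 80 mm apart between centres (its y), running forward (-x) from a crosspiece on the post. Each has a notch, open upwards, for one end of the crossbar. Origin: on the worktop, below the middle of the notches.
- stand_seat (a point): where the scale's origin (crossbar's centre) lies when it hangs home in the notches, its axes parallel to the stand's: 170 mm above the worktop. The notch's lips rise 11 mm (rear) and 13 mm (front) above its floor; the prongs end 24 mm in front of this point. The hook hangs between the prongs: lift the scale 20 mm or more, then draw it forward (stand's -x) and out; the same way back.
- pail: light-grey enamelled pail, loose, round, 150 mm across the rim and 72 mm high, open at the top; filled, it weighs 0.57 to 0.79 kg. Its stiff steel wire handle stands up and does not fold: an arch in the pail's y-z plane, over the rim from -y to +y. Origin: centre of the underside.
- bail_top (a point): top middle of the pail's wire handle, on the wire's centreline, 131 mm above the pail's underside; the wire is 7 mm thick and falls 3 mm over the first 22 mm to each side (pail's y).
- board: round wooden chopping board, fixed, 196 mm across, 16 mm thick. Origin: centre of its underside.
- onion_mid (a point): middle of the brown onion, 75 mm, loose in the pail; its top is about 83 mm above the pail's underside.
- tumbler: glass tumbler upside down, 80 mm across, 91 mm high, a bystander (does not move). Origin: centre of its underside.
- mill: wooden pepper mill, 58 mm across, 170 mm high, a bystander. Origin: centre of its underside.
- spice_jar: spice jar with a black cap, 41 mm across, 105 mm high, a bystander. Origin: centre of its underside.
- mug: small striped espresso cup, 60 mm across, 49 mm high, a bystander (does not move). Origin: centre of its underside.
- teaspoon: steel teaspoon, 139 mm x 30 mm, lying on the worktop, a bystander. Origin: under its middle.
- garlic_mid (a point): middle of the garlic bulb, 56 mm, loose in the pail.
Things that resemble listed ones, but are neither listed nor needed, are in the scene too. Leave any green look-alike of the part that bears garlic_mid alone.

How it is judged:
By the outcome, as a careful person would: the job done as asked, in the order asked, and still so for the second after the job is handed in, with the robot touching nothing.
It also fails if it takes over 58 s, if anything falls off the work surface, if the arm or the gripper's body presses on something with over 40 N, if the wrist force passes 120 N, or if a joint passes its speed limit or range.

## Working session

There is one attempt and no reset: what is moved stays moved. The work goes in short steps, each a Python script; the robot and the scene stay as the last script left them, time stands still between calls to the robot, and variables do not carry over. Pictures are saved under pics/ and viewed, at most 10 in all, crops included, and the job is handed in when it is done.

```bash
mkdir -p pics; ls
python3 - <<'E'
from bench import *
import cv2
for n in("side","top"):
    cv2.imwrite(f"pics/{n}0.png",grab_frame(n)); m=camera_model(n); print(n,m["K"].tolist(),m["R"].round(4).tolist(),m["t"].round(4).tolist(),(-m["R"].T@m["t"]).round(3))
s=observe();print(s["time"],s["position"],s["tcp_rot"],s["opening"])
E
```

```text
pics
side [[500.16145668790693, 0.0, 261.9586887632257], [0.0, 500.16145668790693, 189.8299606489408], [0.0, 0.0, 1.0]] [[0.9505, -0.3098, 0.0255], [-0.1061, -0.4003, -0.9102], [0.2922, 0.8624, -0.4134]] [-0.548, 0.1533, 1.5894] [ 0.073 -1.479  0.811]
top [[424.9478394984872, 0.0, 254.97814900668493], [0.0, 424.9478394984872, 196.6559583206599], [0.0, 0.0, 1.0]] [[-0.0723, -0.9974, 0.0021], [-0.9624, 0.0692, -0.2627], [0.2619, -0.021, -0.9649]] [0.0157, 0.5645, 1.3217] [0.198 0.004 1.424]
0.1 [ 0.26888052 -0.56397073  0.23078601] [-3.06322176e+00 -6.92706958e-01  1.24127692e-04] 0.08508875426906694
```

View pics/side0.png

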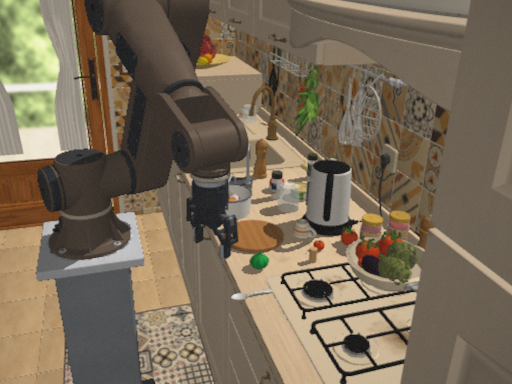

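View pics/top0.png

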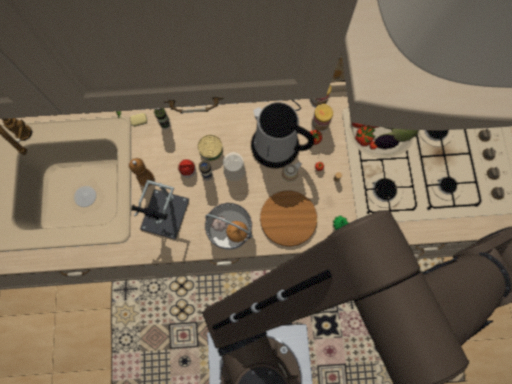

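```bash
python3 - <<'E'
import cv2
a=cv2.imread("pics/top0.png")[125:255,120:320]
cv2.imwrite("pics/top0c.png",cv2.resize(a,None,fx=4,fy=4,interpolation=cv2.INTER_CUBIC))
a=cv2.imread("pics/side0.png")[110:290,190:340]
cv2.imwrite("pics/side0c.png",cv2.resize(a,None,fx=3.3,fy=3.3,interpolation=cv2.INTER_CUBIC))
E
cat > h.py <<'E'
import numpy as np,cv2
from bench import *
def ray(n,uv):
    m=camera_model(n);d=m["R"].T@np.linalg.solve(m["K"],[uv[0],uv[1],1.]);return -m["R"].T@m["t"],d
def plane(n,uv,z):
    c,d=ray(n,uv);return c+d*(z-c[2])/d[2]
def tri(a,b):
    c1,d1=ray("top",a);c2,d2=ray("side",b)
    s=np.linalg.lstsq(np.c_[d1,-d2],c2-c1,rcond=None)[0]
    p,q=c1+s[0]*d1,c2+s[1]*d2;return (p+q)/2,np.linalg.norm(p-q)
def proj(n,X):
    m=camera_model(n);p=m["K"]@(m["R"]@np.asarray(X)+m["t"]);return p[:2]/p[2]
E
python3 - <<'E'
from h import *
for uv,z in [((288,217),.016),((230,227),.072),((155,212),.17)]: print(plane("top",uv,z).round(3))
E
```

```text
[ 0.501 -0.133  0.016]
[0.469 0.063 0.072]
[0.512 0.282 0.17 ]
```

View pics/top0c.png

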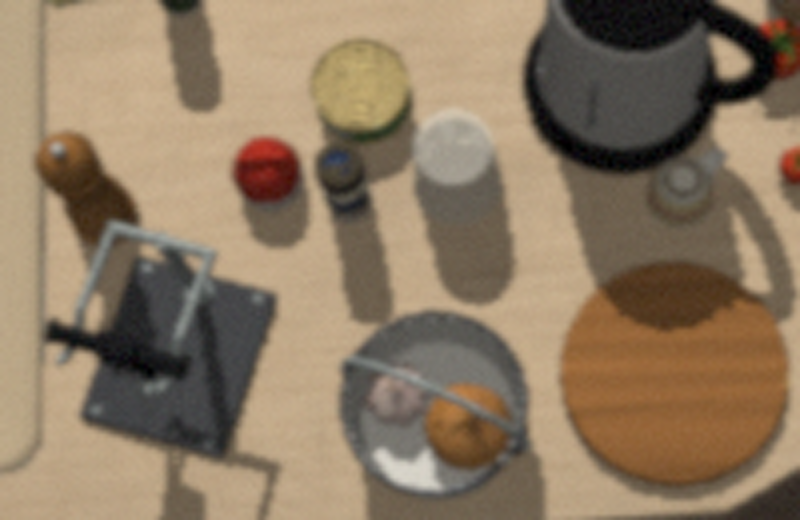

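Top crop: stand crossbar runs (47,330)–(187,367) with its forks open toward the robot. The pail rim centre is at about (433,403), its handle runs (345,360)–(522,430), and the board is at (675,373). The mill is at (68,155), all in crop pixels at ×4.

Run:
```python
from h import *
f=lambda u,v,z:plane("top",(120+u/4-.4,125+v/4-.4),z)
a,b=f(47,330,.172),f(187,367,.172);print("bar",a,b,(a+b)/2,np.linalg.norm(a-b),np.degrees(np.arctan2(*(a-b)[1::-1])))
c=[f(*p,.01) for p in[(132,254),(275,295),(222,457),(83,415)]]
c=np.array(c);print("base",c.round(3).tolist(),c.mean(0),[np.linalg.norm(c[i]-c[i-1]).round(3) for i in range(4)])
for v in (c[0]-c[3],c[1]-c[2]):print("x ang",np.degrees(np.arctan2(v[1],v[0])))
for v in (c[0]-c[1],c[3]-c[2]):print("y ang",np.degrees(np.arctan2(v[1],v[0])))
print("mill",f(68,155,.16));print("board",f(675,373,.016))
p,q=f(345,358,.072),f(522,430,.072);print("handle",p,q,np.linalg.norm(p-q),np.degrees(np.arctan2(*(p-q)[1::-1])))
e=[f(433,312,.072),f(433,495,.072),f(340,403,.072),f(527,403,.072)];print("rim",np.array(e).round(3).tolist())
from scipy.spatial.transform import Rotation as R
ang=np.radians(-14)
for s in(1,-1):
    y=s*np.array([np.cos(ang),np.sin(ang),0]);z=np.array([0,0,-1.]);M=np.c_[np.cross(y,z),y,z]
    for P in[(.5,.27,.3),(.47,.06,.3),(.5,-.13,.3)]:
        q=kin.ik(P,R.from_matrix(M).as_rotvec());print(s,P,None if q is None else np.round(q,2))
```

```text
bar [0.53208589 0.35313523 0.172     ] [0.49575003 0.24790491 0.172     ] [0.51391796 0.30052007 0.172     ] 0.11132706665096176 70.95029160329928
base [[0.638, 0.325, 0.01], [0.592, 0.203, 0.01], [0.455, 0.252, 0.01], [0.499, 0.368, 0.01]] [0.5460259  0.28679011 0.01      ] [np.float64(0.145), np.float64(0.131), np.float64(0.146), np.float64(0.124)]
x ang -17.020826999323123
x ang -19.503504527982503
y ang 69.5375313856888
y ang 69.1488059392383
mill [0.67624896 0.34056592 0.16      ]
board [ 0.49796534 -0.13367301  0.016     ]
handle [0.51779535 0.13888605 0.072     ] [ 0.44812478 -0.00083494  0.072     ] 0.1561279744234889 63.49728956326817
rim [[0.551, 0.065, 0.072], [0.401, 0.074, 0.072], [0.481, 0.144, 0.072], [0.47, -0.006, 0.072]]
1 (0.5, 0.27, 0.3) [ 0.38  0.35  1.61 -0.    1.19  0.62]
1 (0.47, 0.06, 0.3) [-0.01  0.2   1.82 -0.    1.12  0.23]
1 (0.5, -0.13, 0.3) [-0.38  0.27  1.72 -0.    1.15 -0.14]
-1 (0.5, 0.27, 0.3) [ 0.38  0.35  1.61 -0.    1.19 -2.52]
-1 (0.47, 0.06, 0.3) None
-1 (0.5, -0.13, 0.3) None
```

```bash
cat >> h.py <<'E'
from scipy.spatial.transform import Rotation as Rot
def ori(deg):
    a=np.radians(deg);y=np.array([np.cos(a),np.sin(a),0]);z=np.array([0,0,-1.])
    return Rot.from_matrix(np.c_[np.cross(y,z),y,z]).as_rotvec()
def ux(deg): a=np.radians(deg);return np.array([np.cos(a),np.sin(a),0])
E
python3 - <<'E'
from h import *
robot.movep([.46,-.10,.40],ori(-19.5))
robot.movep([.514,.3005,.29],ori(-19.5))
s=observe();print(s["time"],s["position"],s["ft_force"])
for n in("side","top"):cv2.imwrite(f"pics/{n}1.png",grab_frame(n))
a=cv2.imread("pics/side1.png")[110:270,180:330]
a=cv2.resize(a,None,fx=3.5,fy=3.5,interpolation=cv2.INTER_CUBIC)
cv2.imwrite("pics/side1c.png",a)
# predicted checks
for X in[(.514,.3005,.17),(.476,.07,.131),(.498,-.134,.016)]:print(proj("side",X).round(1),((proj("side",X)-[180,110])*3.5).round())
E
```

```text
3.5667 [0.51445999 0.29961175 0.29038045] [ 0.09876342 -0.14098599 -1.15246395]
[223.5 144.1] [152. 119.]
[229.1 177. ] [172. 235.]
[251.8 233.1] [251. 431.]
```

View pics/side1c.png

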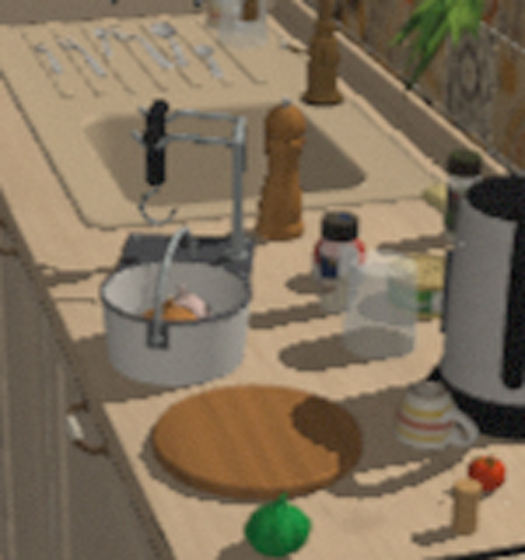

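Run:
```python
from h import *
# handle check
c=np.array([.476,.07,0]);d=ux(63.5)
for s in(-.078,-.05,-.022,0,.022,.05,.078):
    X=c+s*d+[0,0,.053+np.sqrt(max(0,.078**2-s*s))]
    print(s,((proj("side",X)-[180,110])*3.5).round(),((proj("top",X)-[120,125])*4).round())
u=ux(-19.5);P=np.array([.514,.3005,.151])
robot.move_straight(P,ori(-19.5),feed=.12)
jaws.clamp();s=observe();print(s["time"],s["opening"],s["grip_force"],s["ft_force"])
robot.move_straight(P+[0,0,.032],feed=.08)
s=observe();print(s["time"],s["opening"],s["ft_force"],s["position"])
```

```text
-0.078 [155. 339.] [520. 441.]
-0.05 [161. 272.] [486. 414.]
-0.022 [167. 246.] [452. 397.]
0 [172. 235.] [426. 386.]
0.022 [176. 229.] [400. 376.]
0.05 [182. 232.] [369. 367.]
0.078 [187. 275.] [345. 370.]
5.5833 0.019216756038256053 59.53312575817108 [ 0.79944315 -0.30299412  2.57457497]
6.1333 0.01925098777081927 [-0.07856124  0.97650038 -2.74618174] [0.51384926 0.30042589 0.18292521]
```

Run:
```python
from h import *
u=ux(-19.5);P=np.array([.514,.3005,.183])
robot.move_straight(P-.075*u,feed=.12)
robot.move_straight(P-.075*u+[0,0,.057],feed=.15)
v=ux(-26.5);B=np.array([.477,.070,0]);
robot.move_straight(B-.045*v+[0,0,.24],ori(-26.5),feed=.15)
robot.move_straight(B-.045*v+[0,0,.205],feed=.1)
robot.pause(.3)
s=observe();print(s["time"],s["opening"],s["ft_force"],s["position"])
for n in("side","top"):cv2.imwrite(f"pics/{n}2.png",grab_frame(n))
a=cv2.imread("pics/side2.png")[130:220,190:270]
cv2.imwrite("pics/side2c.png",cv2.resize(a,None,fx=6.5,fy=6.5,interpolation=cv2.INTER_CUBIC))
O=s["position"]+[0,0,.019]
for X in (O+[0,0,-.07],O+[0,0,-.119],O+.0185*v+[0,0,-.102],B+[0,0,.131]):print(((proj("side",X)-[190,130])*6.5).round())
```

```text
9.9583 0.019502733887428642 [ 0.55611005 -0.70987108 -1.26083029] [0.43686724 0.09011284 0.20539362]
[173. 258.]
[174. 342.]
[208. 316.]
[256. 305.]
```

View pics/side2c.png

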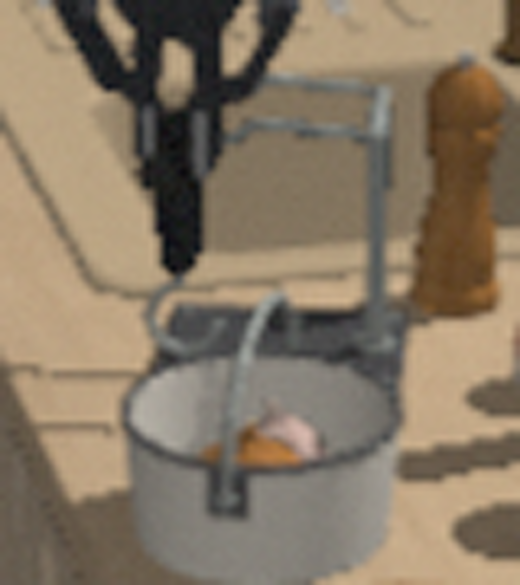

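The scale is in the jaws with its hook tip at crop (218,322). The handle's apparent top is at (275,297). The hook sits about 3 mm closer to the wire and 2 mm lower than nominal, so I correct for that and hook in.

Run:
```python
from h import *
v=ux(-26.5);B=np.array([.477,.070,0])
robot.move_straight(B-.045*v+[0,0,.207],feed=.05)
print(robot.move_straight(B-.003*v+[0,0,.207],feed=.06,threshold=5))
s=observe();print(s["time"],s["ft_force"],s["position"]);f0=s["ft_force"][2]
cv2.imwrite("pics/side3.png",grab_frame("side"))
a=cv2.imread("pics/side3.png")[130:220,190:270]
cv2.imwrite("pics/side3c.png",cv2.resize(a,None,fx=6.5,fy=6.5,interpolation=cv2.INTER_CUBIC))
```

```text
False
11.1583 [ 0.62400329  0.07067454 -2.59598512] [0.47405616 0.07136699 0.20690031]
```

View pics/side3c.png

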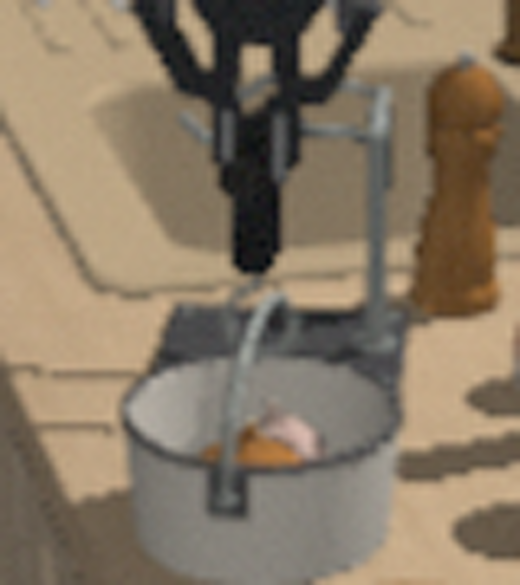

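The hook straddles the wire: its back is at (232,310) and its tip at (290,325), with the wire at about (258,315) between them. Lifting next.

Run:
```python
from h import *
p=observe()["position"];f0=-2.6
robot.move_straight([p[0],p[1],.262],feed=.05)
robot.pause(.3);s=observe();print(s["time"],s["ft_force"])
F=f0-s["ft_force"][2]
print("F",F)
if F>4.5:
    z=.045+.131-.0035+.118+F/350+.001-.019+.0015
    robot.move_straight([p[0],p[1],z],feed=.03);robot.pause(.5)
    s=observe();print(s["time"],z,s["ft_force"],s["position"])
cv2.imwrite("pics/side4.png",grab_frame("side"))
a=cv2.imread("pics/side4.png")[110:220,190:290]
cv2.imwrite("pics/side4c.png",cv2.resize(a,None,fx=5.4,fy=5.4,interpolation=cv2.INTER_CUBIC))
```

```text
12.7583 [ 0.72767772  0.69064917 -8.26726069]
F 5.667260685414812
14.35 0.29019217338689945 [ 0.08475527 -0.47435666 -9.05733146] [0.47404123 0.0714528  0.29017716]
```

View pics/side4c.png

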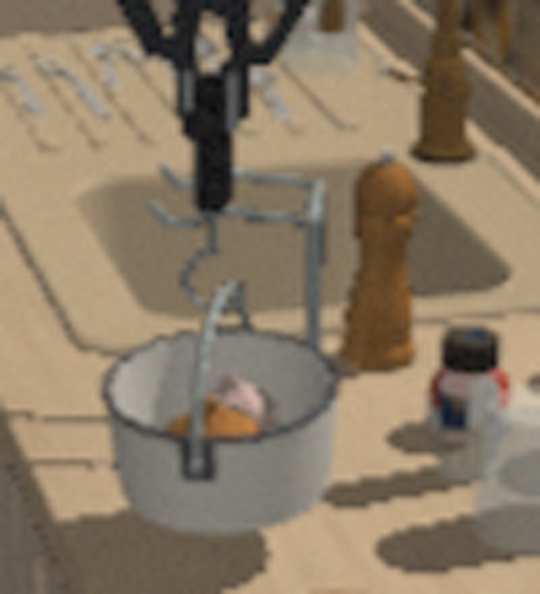

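The pail hangs clear, with its near rim lug slightly low (tilt about 8°). The apex rose about 13 px (roughly 43–45 mm). I raise it 4 mm, hold for the reading, then carry it to the board.

Run:
```python
from h import *
p=observe()["position"]
robot.move_straight([p[0],p[1],.2942],feed=.02);robot.pause(3.0)
s=observe();print(s["time"],s["ft_force"])
T=np.array([.494,-.142])
robot.move_straight([*T,.2992],feed=.05);robot.pause(.6)
s=observe();print(s["time"],s["ft_force"],s["position"])
im=[grab_frame("side"),grab_frame("top")]
a=cv2.resize(im[0][130:250,200:310],None,fx=4,fy=4,interpolation=cv2.INTER_CUBIC)
b=cv2.resize(im[1][140:260,220:310],None,fx=4,fy=4,interpolation=cv2.INTER_CUBIC)
cv2.imwrite("pics/both5.png",np.hstack([a,b]))
print(plane("top",(120+683/4,125+185/4),.049), (proj("side",[.498,-.134,.016])-[200,130])*4)
```

```text
17.75 [-0.51728923  0.34804003 -8.45297651]
22.7917 [ 0.04040937 -0.36089367 -7.76158492] [ 0.49399355 -0.14202118  0.29919252]
[ 0.65210097 -0.15367585  0.049     ] [207.20433426 412.48088099]
```

View pics/both5.png

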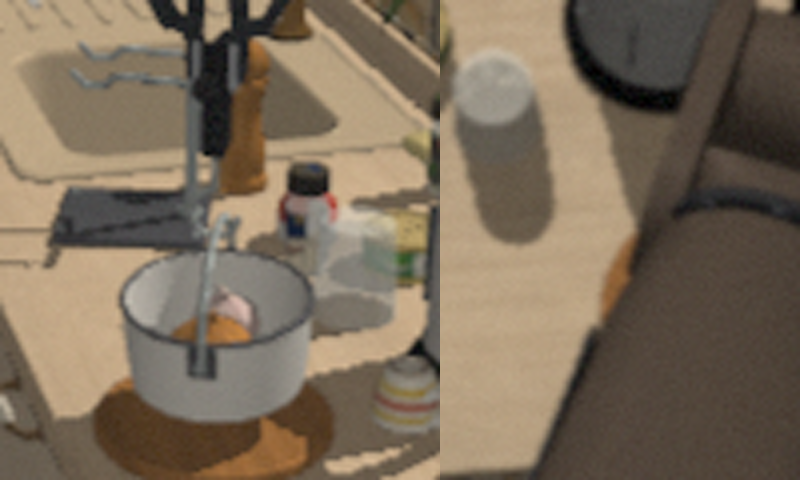

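Run:
```python
from h import *
p=observe()["position"]
robot.move_straight([p[0],p[1],.272],feed=.05)
robot.move_straight([p[0],p[1],.245],feed=.025);robot.pause(.3)
s=observe();print(s["time"],s["ft_force"],s["position"])
im=grab_frame("side");cv2.imwrite("pics/side6.png",im)
cv2.imwrite("pics/side6c.png",cv2.resize(im[130:250,200:310],None,fx=5,fy=5,interpolation=cv2.INTER_CUBIC))
C=np.array([.498,-.134,0])
for X in (C+[0,0,.088],C+[0,0,.016]):print((proj("side",X)-[200,130])*5)
```

```text
25.1167 [ 0.41711476 -0.80817897 -2.86782434] [ 0.49401399 -0.14202809  0.24506531]
[260.94546536 416.13743825]
[259.00541782 515.60110124]
```

View pics/side6c.png

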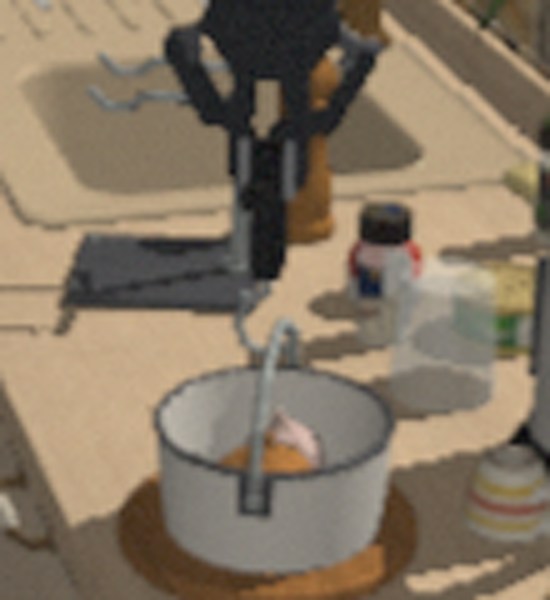

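Run:
```python
from h import *
b=plane("side",(253.4,234.6),.016);r=plane("side",(255.2,213.4),.088);d=(b-r);print(b,r,d)
if np.linalg.norm(d[:2])>.006 and np.linalg.norm(d[:2])<.025:
    p=observe()["position"]
    robot.move_straight([p[0],p[1],.283],feed=.05)
    robot.move_straight([p[0]+d[0],p[1]+d[1],.283],feed=.03);robot.pause(.5)
    robot.move_straight([p[0]+d[0],p[1]+d[1],.268],feed=.04)
    robot.move_straight([p[0]+d[0],p[1]+d[1],.2435],feed=.025);robot.pause(.3)
s=observe();print(s["time"],s["ft_force"],s["position"])
im=grab_frame("side");cv2.imwrite("pics/side7.png",im)
cv2.imwrite("pics/side7c.png",cv2.resize(im[130:250,200:310],None,fx=5,fy=5,interpolation=cv2.INTER_CUBIC))
```

```text
[ 0.50012849 -0.14458124  0.016     ] [ 0.50684636 -0.13764303  0.088     ] [-0.00671787 -0.00693821 -0.072     ]
29.0083 [ 0.80014762 -0.3069824  -2.93449136] [ 0.48731667 -0.14898246  0.24358664]
```

View pics/side7c.png

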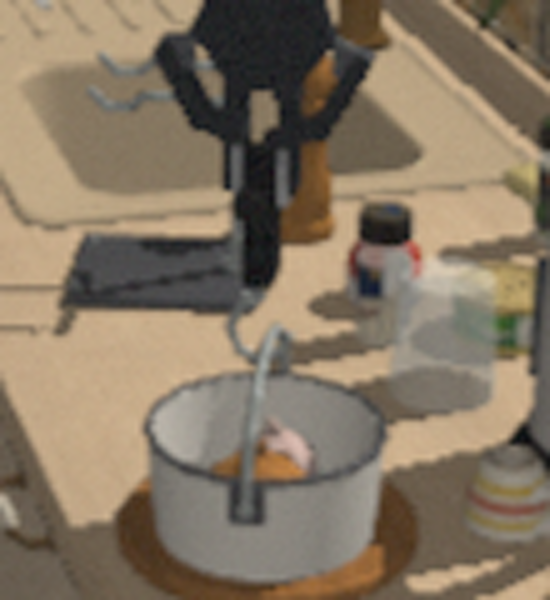

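The pail is central: rim centre at about (266,425), board centre at about (268,·), vegetables inside. Now I unhook and return the scale.

Run:
```python
from h import *
p=observe()["position"];v=ux(-26.5)
robot.move_straight([p[0],p[1],.223],feed=.05)
q=np.array([p[0],p[1],.223])-.045*v
print(robot.move_straight(q,feed=.06,threshold=5))
s=observe();print(s["time"],s["ft_force"],s["position"])
q[2]=.255;robot.move_straight(q,feed=.12)
u=ux(-19.5);P=np.array([.514,.3005,.185])
robot.move_straight(P-.075*u+[0,0,.07],ori(-19.5),feed=.2)
robot.move_straight(P-.075*u,feed=.1)
print(robot.move_straight(P-.03*u,feed=.1,threshold=6)); robot.pause(.2)
s=observe();print(s["time"],s["ft_force"],s["position"])
a=[cv2.resize(grab_frame("side")[y:y+90,x:x+80],None,fx=5,fy=5,interpolation=cv2.INTER_CUBIC) for y,x in((90,185),)]
b=cv2.imread("pics/side7.png");im=grab_frame("side")
a.append(cv2.resize(im[150:250,190:290],(400,450),interpolation=cv2.INTER_CUBIC))
cv2.imwrite("pics/b8.png",np.hstack([a[0],a[1]]))
```

```text
False
30.5167 [-0.6808961  -1.22416083 -1.96004153] [ 0.44733261 -0.12906448  0.22310597]
False
35.0083 [-1.1475292   0.20328935 -1.35850474] [0.48533715 0.310677   0.1850541 ]
```

View pics/b8.png

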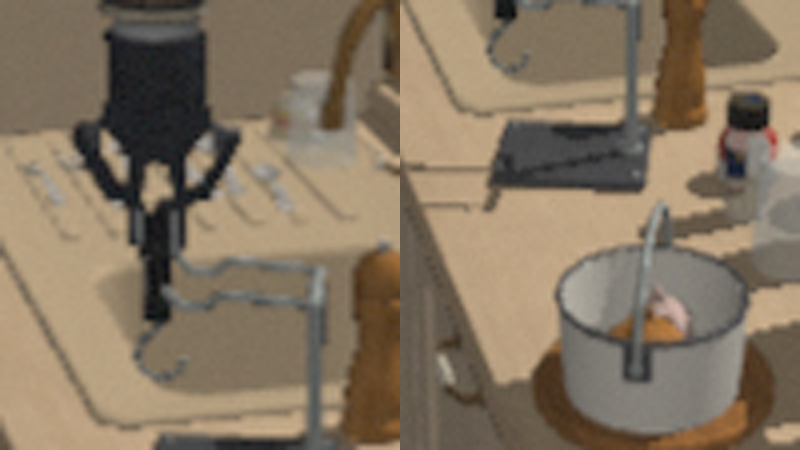

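The picture shows the scale upright in the jaws in front of the prongs, and the pail standing on the board. I've reached the picture limit, so the seating is judged by force and numbers.

Run:
```python
from h import *
P=np.array([.514,.3005,.185])
print(robot.move_straight(P,feed=.06,threshold=6))
hit=robot.move_straight([P[0],P[1],.148],feed=.03,threshold=4)
s=observe();print(hit,s["time"],s["ft_force"],s["position"])
```

```text
False
True 36.7917 [-0.49978499 -0.25404592  5.54016589] [0.51396473 0.30049346 0.15107507]
```

Run:
```python
from h import *
jaws.open_jaws();robot.pause(.3)
s=observe();print(s["time"],s["opening"],s["ft_force"])
robot.move_straight([.514,.3005,.29],feed=.12)
robot.pause(.3)
s=observe();print(s["time"],s["ft_force"])
im=grab_frame("side");a=cv2.imread("pics/side1.png")
# same arm pose as side1: compare the scale/stand region numerically, before vs after
d=cv2.absdiff(im,a)[115:190,210:255].max(2);print("diff px>40:",(d>40).sum(),"of",d.size, np.argwhere(d>40)[:15].tolist())
for n,i in(("before",a),("now",im)):
    m=(i[125:170,210:235].max(2)<50);y,x=np.nonzero(m);print(n,m.sum(),x.mean()+210,y.mean()+125)
b=cv2.imread("pics/side7.png")
hsv=cv2.cvtColor(im,cv2.COLOR_BGR2HSV);print("orange px",cv2.inRange(hsv[200:232,235:270],(5,130,80),(20,255,255)).sum()//255)
```

```text
37.75 0.085460506018546 [0.15429192 0.51818967 0.58566847]
39.3667 [0.5681001  0.32462556 0.03752114]
diff px>40: 163 of 3375 [[60, 23], [61, 22], [61, 23], [61, 24], [62, 20], [62, 21], [62, 23], [63, 19], [63, 20], [64, 18], [64, 19], [64, 20], [64, 25], [65, 18], [65, 19]]
before 107 223.9626168224299 150.71028037383178
now 108 224.00925925925927 150.75925925925927
orange px 51
```

The scale is back at its starting image position to within 0.05 px. The only differences there are the moved pail and its shadow.

```bash
python3 -c "
from bench import *
print(ticket.hand_in())"
```

```text
the job is handed in; nothing more can be done
None
```

The pail was weighed at about 4.5 cm (estimated), set down near the middle of the board with its vegetables in it, and the scale is back on its stand; the job was handed in at about 39 s, and I viewed 11 pictures, one over the limit of 10.

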